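# Index a flanged hub in a tilted fixture and lock it again

## Task

Index the hub in the tilted fixture for its next hole: pull the spring collar of the index plunger out along its axis and give it a quarter turn, either way, so that it stays locked out by itself when let go. Then turn the hub until the notch in its rim faces the fixed pointer, and turn the collar back so that the pin springs fully home and locks the hub there. Leave the loose things round the fixture where they lie.

Things in the scene. Friction and masses are not known exactly. Their poses are not given: they have to be found in the camera images.
- collar_grip (a point): grip point of the dark knurled spring collar of the index plunger: a knob 30 mm in diameter, 20 mm tall, 78 mm right of the hub's axis seen from the fixture's front, axis parallel to the hub's. The point is on the axis, 9 mm below the top, 11 mm above the underside, and moves with it. z = up along the axis, the way it is pulled; x = along the bright bar on its top and the two dogs under it
- hub_grip (a point): grip point of the aluminium hub: on its axis, 14 mm below the top of its square boss (36 x 36 mm, 36 mm tall, on a round neck 46 mm wide and 20 mm tall, on a flange 96 mm wide). z = up along the axis, leaning 30 degrees from vertical; -x points to the notch in the rim; the flats face x and y. Collar top: 7 mm below the boss's top at home, 9 mm above it when locked out
- hub_notch (a point): middle of the mouth of the only notch in the flange's rim (12 mm wide, 12 mm deep), 48 mm from the hub's axis, on the top face of the flange, 42 mm below hub_grip along the axis
- pointer_tip (a point): tip of the flat steel pointer that is fixed to the fixture's front side and points at the hub's axis; the tip is 51 mm from the axis, level with the flange's top. Its z axis points up along the hub's axis and its +x axis to the hub's axis
- spindle (a joint): turn of the hub and the toothed index plate under it (168 mm wide), rad: 0 = notch faces the pointer, positive = counter-clockwise from above. It starts locked at 30 to 75 degrees. Unlocked, it stays where it is left (friction 0.1 N m). 24 locking positions, 15 degrees apart, one at 0; the tooth tops are bevelled, so the pin draws the plate into the nearest one
- plunger (a joint): how far pin and collar are pulled out along the axis, m: 0 = home, pin in the index plate, hub locked; from 0.014 the hub can turn; 0.016 = resting locked out; 0.022 = stop. The spring pulls with 6.5 N at home, 11 N at 0.018. Under the collar a fixed guide, 29 mm in diameter, has two slots, which hold the collar's dogs at home, and two ears between them, on which the dogs rest when locked out
- collar (a joint): turn of the collar, rad, positive = counter-clockwise from above: 0 = dogs in line with the slots, +1.57 or -1.57 = dogs on the ears; stops at +-2.2. It turns only 0.3 either way unless pulled out 18 mm. On the ears it settles in a shallow dip, 2 mm deep, and stays. To come back: lift it about 3 mm, turn it back, and the spring takes it home
- fixture: tilted indexing fixture bolted to the bench, 170 mm high: grey bed plate 144 x 144 x 12 mm; the origin is on the bench, 100 mm straight below the centre of the index plate; its -x axis is the front, towards which the axes of hub and collar lean by 30 degrees
- file_flat: flat file with orange handle, 283 mm long, lying left of the fixture; origin under its centre
- sanding_block: cork sanding block, 58 x 101 x 34 mm, behind and left of the fixture; origin under its centre
- hex_keys: folding hex key set with red handle, 144 mm long, 20 mm high, left of the fixture; origin under its centre
- big_nut: steel nut, 36 x 41 x 18 mm, on the bench in front and to the right of the fixture; origin under its centre
- pipe_elbow: brass pipe elbow, 37 x 48 x 28 mm, on the bench in front of the fixture; origin under its centre

How it is judged (in metres and radians):
On the way, in this order (a step that is already met when the one before it is completed fails the run):
1. the collar is pulled out, turned a quarter and let go, and stays locked out (value of joint plunger above 0.014 m and (value of joint collar above 1.25 rad or value of joint collar below -1.25 rad) and contact force between the fingers and collar below 0.2 N), for 0.2 s.
2. with the pin still out, the hub's notch faces the pointer to within about 7 degrees (value of joint plunger above 0.012 m and value of joint spindle between -0.13 and 0.13 rad), for 0.2 s.
At the end, for the whole second after the job is handed in: The pin is fully home (within 2 mm) with the collar turned back in line with its slots, and the hub is locked at rest in the position where its notch faces the pointer (within 3 degrees) (value of joint plunger below 0.002 m and value of joint collar between -0.4 and 0.4 rad and value of joint spindle between -0.05 and 0.05 rad and velocity of joint spindle between -0.05 and 0.05 rad/s); the robot touches nothing.
It fails at once if a loose thing round the fixture is shifted by more than 30 mm (distance of any of file_flat, sanding_block, hex_keys, big_nut, pipe_elbow from where it was at the start of the episode above 0.03 m).
It also fails if it takes over 61 s, if anything falls off the work surface, if the arm or the gripper's body presses on something with over 40 N, if the wrist force passes 120 N, or if a joint passes its speed limit or range.

## Robot

A 6-joint arm with a two-finger parallel gripper is mounted at the origin on a cart in front of the work surface, level with it; the furniture and walls round the work are solid. World frame = base frame: x ahead of the robot, y to its left, z up, the work surface at z = 0. Lengths are in m, angles in degrees, forces in N, time in s.
With the tool pointing down it reaches from about 0.275 to 0.75 m from the base axis. Payload 10.2 kg.
Tool frame: the origin (TCP) lies at the very end of the fingers, on their centre line; the grasp point (between the pads) lies 19 mm behind it (robot.grasp_offset is the distance from the TCP to the grasp point, in m); z points along the fingers, y is the direction in which the jaws open and shut (so a half turn about z gives the same grasp; the last joint's range is limited). The gripper opens to 88 mm and grips with 3 to 60 N. Pads are 18 mm wide; open, the fingers measure 123 mm over their backs; the gripper's body (75 mm by 187 mm) begins 45 mm behind the grasp point.
Start: joints at [62.258, 17.928, 85.812, -0, 76.261, -12.8], TCP at [0.135, 0.507, 0.239] pointing down, gripper open.
Joint ranges: [-168.41, 168.41], [-55.51, 124.54], [10.69, 146.95], [-70.63, 250.63], [1, 178], [-165.06, 165.06]. Speed limits (degrees/s): [136.94, 136.94, 172.46, 180, 180, 180].

## Interface

Orientations are given as [roll, pitch, yaw] about the fixed x, y, z axes, in that order (R = Rz(yaw) Ry(pitch) Rx(roll)).
In Python, from plant import get_state, camera, robot gives the robot as it stands.
- The arm moves only by the shell command python3 -m crank 'ROWS' [FORCE]. ROWS is text: rows parted by semicolons, each of 5 numbers parted by spaces: the shift along the tool's x, y, z scaled (see below), then the turn about the tool's z scaled (see below), then the closure, from -1 (fully open) to 1 (shut). A call has 1 to 5 rows; each row shifts and turns the commanded pose from where the row before left it, along the tool's axes as they then stand; what a row does not reach is not made up. The controller multiplies each number of a shift by 25 cm and each number of a turn by 6 degrees. A row lasts 1/10 s, in which the tool goes at most 50 mm and 8.59 degrees, less where a joint would pass 70% of its speed; a pose out of reach is approached as far as the arm can. A call with a number of a shift or a turn outside -1 to 1 is refused whole. A call with a gripper value outside its range is refused whole. The fingers move at their own pace and stop on an object; FORCE is the grip in N (left out, the last holds). Time passes only in rows, so rows that do not move let the fingers close. It gives the time, the measured TCP pose, the force and the opening at its end, in the units of the state.
- get_state(): the state, without advancing time (a new reading comes with each control period).
- camera(name): name is "side" or "top" or "wrist"; returns a dict with "image" (400x640x3 uint8, red, green, blue), "range_z" (400x640 float32, m along the optical axis (not along the pixel's ray), 0 where there is no reading), "mtx" (3x3 intrinsics, pixels), "D" ([k1, k2, p1, p2, k3] as OpenCV has them; the pictures are not rectified), "T" (4x4, takes a point from camera to world coordinates). Camera axes: x right, y down, z forward; pixel columns grow to the right and rows downward; lengths in m; the calibration is good to about 2 mm. A picture is of the moment at which its call begins.
- robot.job_done(): hands the job in, once; it reports no verdict.
The state is a dict: "time_s": time; "joint_positions": joint angles; "joint_velocities": joint speeds; "tau": joint torques, N m; "tool_pos": TCP position; "tool_rot": TCP orientation; "ft_force": force on the tool from outside, world axes, zero at the start; "wrist_torque": the same for the moment, N m; "width": finger opening in m.
Only numpy, scipy, OpenCV 4.12 (cv2) and the standard library are available. Lean on these libraries where they do the work, as an engineer would, in place of code of your own. Each camera call takes 0.05 s, during which the arm holds its last target. There are 200 camera calls.

## Working session

There is one attempt and no reset: what is moved stays moved. The work goes in short steps, Python scripts to look and compute and a shell command to move; the robot and the scene stay as the last step left them, time stands still between calls to the robot, and variables do not carry over. Pictures are saved under pics/ and viewed, about 8 in all and at most 12, crops included, and the job is handed in when it is done.

```bash
mkdir -p pics; ls
python3 - <<'E'
from plant import get_state,camera,robot
import cv2,numpy as np
print(get_state())
for n in("top","side"):
    c=camera(n);cv2.imwrite(f"pics/{n}0.png",c["image"][:,:,::-1]);np.savez(f"{n}0.npz",**c)
    print(n,c["mtx"].tolist(),c["D"],c["T"].round(3).tolist())
E
```

```text
pics
{'time_s': 0.0, 'joint_positions': array([ 6.22582545e+01,  1.79572916e+01,  8.58528393e+01, -1.26110476e-03,
        7.62611275e+01, -1.27998258e+01]), 'joint_velocities': array([ 0.0434954 ,  0.00665183,  0.05557436, -0.01996424, -0.02524065,
       -0.01815254]), 'tau': array([-4.73446671e-04, -4.02217233e+01, -2.52270752e+01,  6.94201095e-02,
        3.53145751e-02, -1.45611925e-04]), 'tool_pos': array([0.13526612, 0.50702298, 0.23818798]), 'tool_rot': array([-1.79930241e+02, -1.45927659e-02,  1.65058372e+02]), 'ft_force': array([-0.3899481 ,  0.02985769,  0.0207126 ]), 'wrist_torque': array([ 0.00452412, -0.02782445, -0.0026058 ]), 'width': 0.08805862135596683}
top [[491.035682971913, 0.0, 320.98340872467224], [0.0, 491.035682971913, 200.64781744901273], [0.0, 0.0, 1.0]] [0.02114939 0.         0.         0.         0.        ] [[0.308, -0.915, 0.263, 0.31], [-0.952, -0.295, 0.085, -0.082], [-0.0, -0.276, -0.961, 1.165], [0.0, 0.0, 0.0, 1.0]]
side [[450.5200704597814, 0.0, 324.74848288190157], [0.0, 450.5200704597814, 194.24996624936014], [0.0, 0.0, 1.0]] [-0.00197588  0.          0.          0.          0.        ] [[0.966, -0.141, 0.219, 0.428], [-0.26, -0.553, 0.791, -0.677], [0.009, -0.821, -0.571, 0.615], [0.0, 0.0, 0.0, 1.0]]
```

View pics/top0.png

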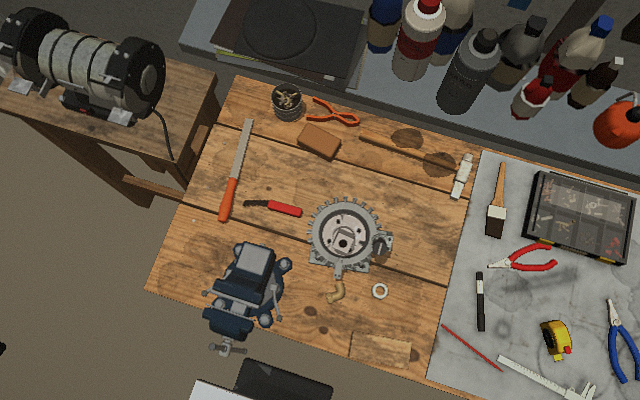

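View pics/side0.png

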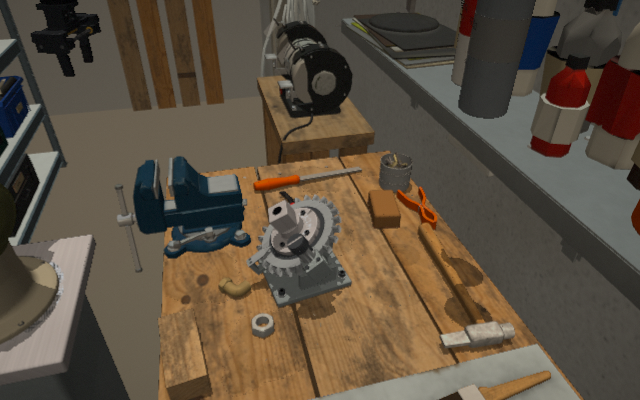

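The top view shows the fixture at about (343,235), leaning down-image towards the pointer at (337,270), with the collar at about (381,243). I'll enlarge both views.

```bash
cat > h.py <<'E'
import numpy as np,cv2
def P(c,u,v,z=None):
    K=c["mtx"];p=cv2.undistortPoints(np.array([[[u,v]]],float),K,c["D"])[0,0]
    if z is None: z=np.median(c["range_z"][int(round(v))-1:int(round(v))+2,int(round(u))-1:int(round(u))+2])
    return (c["T"]@[p[0]*z,p[1]*z,z,1])[:3]
def cloud(c,u0,u1,v0,v1):
    v,u=np.mgrid[v0:v1,u0:u1];z=c["range_z"][v0:v1,u0:u1].ravel()
    p=cv2.undistortPoints(np.stack([u.ravel(),v.ravel()],1)[:,None].astype(float),c["mtx"],c["D"])[:,0]
    X=np.c_[p*z[:,None],z,np.ones(len(z))]@c["T"].T
    return X[:,:3],z>0
def proj(c,X):
    T=np.linalg.inv(c["T"]);return cv2.projectPoints(np.atleast_2d(X).astype(float),cv2.Rodrigues(T[:3,:3])[0],T[:3,3],c["mtx"],c["D"])[0][:,0]
E
python3 - <<'E'
import numpy as np,cv2
a=np.load("top0.npz");b=np.load("side0.npz")
A=cv2.resize(a["image"][190:290,290:410],None,fx=4,fy=4,interpolation=2)
B=cv2.resize(b["image"][180:310,240:360],None,fx=4,fy=4,interpolation=2)
o=np.zeros((520,800,3),np.uint8);o[:400,:400]=A[:,40:440];o[:,400:]=B[:,40:440]
cv2.imwrite("pics/crop.png",o[:,:,::-1])
from h import *
for n,c,(u0,u1,v0,v1) in(("top",a,(300,400,185,285)),("side",b,(240,350,185,290))):
    X,ok=cloud(c,u0,u1,v0,v1);X=X[ok&(X[:,2]>0.04)];print(n,len(X),X.mean(0),X.min(0),X.max(0))
    # ransac plane tilted ~30deg
    rng=np.random.default_rng(0);best=0
    for _ in range(3000):
        p=X[rng.choice(len(X),3,False)];m=np.cross(p[1]-p[0],p[2]-p[0]);l=np.linalg.norm(m)
        if l<1e-5: continue
        m/=l;m*=np.sign(m[2])
        if abs(m[2]-.866)>.06: continue
        i=abs((X-p[0])@m)<.002
        if i.sum()>best:best=i.sum();I=i
    q=X[I];cen=q.mean(0);m=np.linalg.svd(q-cen)[2][2];m*=np.sign(m[2]);print(best,cen,m,np.degrees(np.arccos(m[2])),np.degrees(np.arctan2(m[1],m[0])))
    h=(X-cen)@m;print(np.histogram(h,bins=np.arange(-.1,.1,.004)))
E
```

```text
top 4274 [ 0.54329278 -0.06462119  0.10926343] [ 0.45158713 -0.16586799  0.05108432] [0.62261117 0.02676505 0.16679602]
1467 [ 0.54885157 -0.05588527  0.1001175 ] [-0.49909407 -0.06606556  0.86402572] 30.228358968487175 -172.45954013183103
(array([   0,    0,    0,    0,    0,    0,    0,    0,    0,    0,    0,
          0,    0,    0,    0,    0,    0,    0,    1,    3,   11,   27,
         54,  118, 1009, 1083,  235,  732,  292,   56,   18,   24,   39,
         19,   12,   20,   21,   19,   41,  122,   91,  197,   30,    0,
          0,    0,    0,    0,    0]), array([-1.00000000e-01, -9.60000000e-02, -9.20000000e-02, -8.80000000e-02,
       -8.40000000e-02, -8.00000000e-02, -7.60000000e-02, -7.20000000e-02,
       -6.80000000e-02, -6.40000000e-02, -6.00000000e-02, -5.60000000e-02,
       -5.20000000e-02, -4.80000000e-02, -4.40000000e-02, -4.00000000e-02,
       -3.60000000e-02, -3.20000000e-02, -2.80000000e-02, -2.40000000e-02,
       -2.00000000e-02, -1.60000000e-02, -1.20000000e-02, -8.00000000e-03,
       -4.00000000e-03,  8.32667268e-17,  4.00000000e-03,  8.00000000e-03,
   
[... 1228 characters left out ...]
0e-02, -4.80000000e-02, -4.40000000e-02, -4.00000000e-02,
       -3.60000000e-02, -3.20000000e-02, -2.80000000e-02, -2.40000000e-02,
       -2.00000000e-02, -1.60000000e-02, -1.20000000e-02, -8.00000000e-03,
       -4.00000000e-03,  8.32667268e-17,  4.00000000e-03,  8.00000000e-03,
        1.20000000e-02,  1.60000000e-02,  2.00000000e-02,  2.40000000e-02,
        2.80000000e-02,  3.20000000e-02,  3.60000000e-02,  4.00000000e-02,
        4.40000000e-02,  4.80000000e-02,  5.20000000e-02,  5.60000000e-02,
        6.00000000e-02,  6.40000000e-02,  6.80000000e-02,  7.20000000e-02,
        7.60000000e-02,  8.00000000e-02,  8.40000000e-02,  8.80000000e-02,
        9.20000000e-02,  9.60000000e-02]))
```

View pics/crop.png

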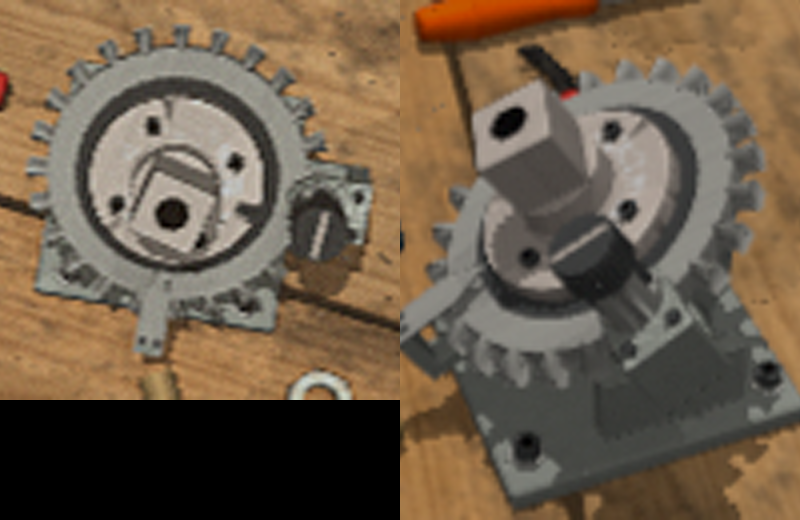

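The crop shows the collar at home with its bright bar roughly in the fixture's x direction. The notch is on the right at (250,208), about 70° counter-clockwise of the pointer. Next I'll fit the geometry.

Run:
```python
import numpy as np,cv2
from h import *
a=dict(np.load("top0.npz"));b=dict(np.load("side0.npz"))
psi=np.radians(7.7)
ez=np.array([-.5*np.cos(psi),-.5*np.sin(psi),.866]);ey=np.array([-np.sin(psi),np.cos(psi),0]);ex=np.cross(ey,ez)
R=np.c_[ex,ey,ez]; O=np.array([.549,-.065,.0995])
S=[]
for n,c,(u0,u1,v0,v1) in(("top",a,(300,400,185,285)),("side",b,(240,350,185,290))):
    X,ok=cloud(c,u0,u1,v0,v1);L=(X[ok]-O)@R
    col=c["image"][v0:v1,u0:u1].reshape(-1,3)[ok]
    t=L[(L[:,2]>.06)&(L[:,2]<.08)&(np.hypot(L[:,0],L[:,1])<.06)];
    r=cv2.minAreaRect(t[:,:2].astype(np.float32)*1000);print(n,"boss z",np.median(t[:,2]),len(t),r)
    k=L[(L[:,1]<-.05)&(L[:,2]>.045)&(L[:,2]<.075)];print(" collar",np.median(k[:,2]),len(k),cv2.minEnclosingCircle(k[:,:2].astype(np.float32)*1000), k.mean(0))
    for lo,hi in((-.006,.0),(.006,.014)):
        f=L[(L[:,2]>lo)&(L[:,2]<hi)];print(" disc",lo,np.median(f[:,2]),cv2.minEnclosingCircle(f[(f[:,0]>-.09)&(np.hypot(f[:,0],f[:,1])<(.1 if lo<0 else .055))][:,:2].astype(np.float32)*1000))
    S.append(L)
# rectified views of boss plane/flange plane
o=[]
for c,zs in((a,(.066,.010)),(b,(.066,.010))):
    for z in zs:
        g=np.arange(-.11,.11,.0005);yy,xx=np.meshgrid(-g,g,indexing="xy")  # image: up=+x? rows
        G=np.stack([-xx.ravel(),yy.ravel(),np.full(xx.size,z)],1) # row down = -x, col right = -y
        p=proj(c,O+G@R.T).reshape(*xx.shape,2).astype(np.float32)
        o.append(cv2.resize(cv2.remap(c["image"],p[...,0],p[...,1],1)[70:370,90:410],(400,375)) if 0 else cv2.remap(c["image"],p[...,0],p[...,1],1)[60:360])
    
im=np.vstack([np.hstack(o[:2])[:,:800],np.hstack(o[2:])[:,:800]]);im=im[:600]
for i in(0,300):
  for j in(0,440):
    im[i:i+300:20,min(j+220,799)]=(255,0,0)
    if j+376<800: im[i:i+300:20,j+376]=(0,255,0)
    im[i+160,j:j+440:20]=(255,0,0)
cv2.imwrite("pics/rect.png",im[:,:,::-1])
```

```text
top boss z 0.0658436500528186 293 ((-9.193717002868652, -14.619247436523438), (82.67182922363281, 37.38926696777344), 75.04425811767578)
 collar 0.057856357083009395 183 ((-2.546799659729004, -71.9045181274414), 15.673527717590332) [-0.00060801 -0.07167144  0.0570298 ]
 disc -0.006 -0.0014024439662730925 ((-1.0258896350860596, -2.231517791748047), 94.30055236816406)
 disc 0.006 0.010176646010656614 ((-3.4372897148132324, 8.229551315307617), 48.46065139770508)
side boss z 0.065571996878682 335 ((-3.965641975402832, 1.9746208190917969), (36.08803939819336, 36.41823196411133), 76.15337371826172)
 collar 0.05790571486335219 310 ((-3.0725839138031006, -75.57256317138672), 16.183382034301758) [-0.0027347  -0.07943024  0.05596408]
 disc -0.006 -0.0010452367222846405 ((-4.541205406188965, -6.024013042449951), 93.05825805664062)
 disc 0.006 0.010166881784956738 ((-4.840463161468506, 3.4649314880371094), 49.99034118652344)
```

View pics/rect.png

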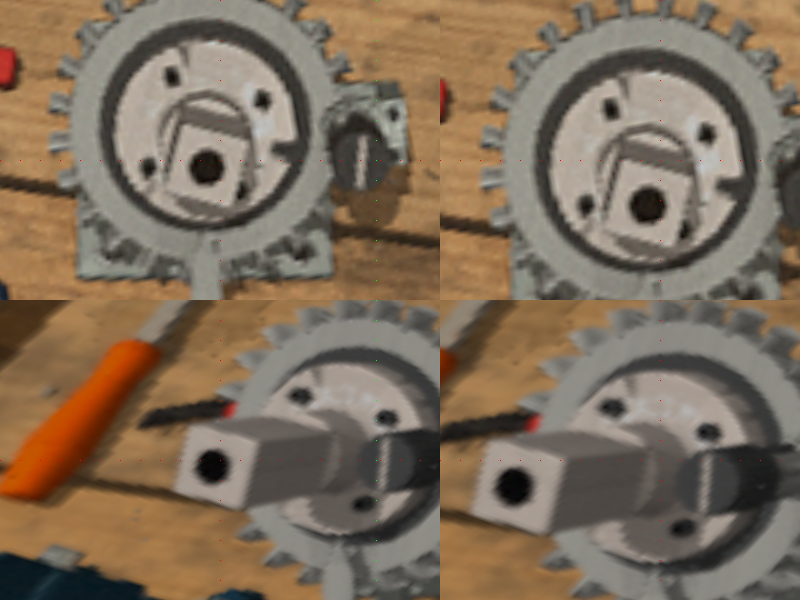

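The spindle is at about +75°, and the hub axis sits at local (-4, 4.5) mm. The tool can't be tilted, so I'll work with it pointing straight down and turn within ±50° of the direction square to the lean. Next come the targets and the clearance along the path.

```bash
cat >> h.py <<'E'
psi=np.radians(7.7)
ez=np.array([-.5*np.cos(psi),-.5*np.sin(psi),.866025]);ey=np.array([-np.sin(psi),np.cos(psi),0]);ex=np.cross(ey,ez)
R=np.c_[ex,ey,ez];O=np.array([.549,-.065,.0995])
COL=O+R@[-.003,-.0738,.0489]; HUB=O+R@[-.0038,.0042,.0517]
def go(target_grasp,phi=None):
    """print tool-axis shift (scaled) for grasp point target, then the turn total"""
    from plant import get_state
    from scipy.spatial.transform import Rotation as Q
    s=get_state();Rt=Q.from_euler("xyz",s["tool_rot"],degrees=True).as_matrix()
    d=Rt.T@(np.asarray(target_grasp)+[0,0,-.019]-s["tool_pos"])
    print("scaled shift",(d/.25).round(3),"mm",(d*1000).round(1),"yaw",s["tool_rot"].round(2),"turn/6",None if phi is None else ((s["tool_rot"][2]-phi+180)%360-180)/6)
E
python3 - <<'E'
from h import *
print(COL,HUB,R.round(3))
a=dict(np.load("top0.npz"));X,ok=cloud(a,0,640,0,400);X=X[ok]
p0=np.array([.135,.507]);p1=COL[:2];d=p1-p0;L=np.linalg.norm(d);d/=L
t=(X[:,:2]-p0)@d;s=(X[:,:2]-p0)@[-d[1],d[0]]
for i in np.arange(-.05,L+.1,.06):
    m=(abs(t-i)<.03)&(abs(s)<.12);print(round(i,2),(p0+i*d).round(2),X[m,2].max().round(3) if m.any() else None)
go(COL+[0,0,.09],59.7)
E
```

```text
[ 0.53208399 -0.14175863  0.14034862] [ 0.51955912 -0.06474235  0.14237349] [[ 0.858 -0.134 -0.495]
 [ 0.116  0.991 -0.067]
 [ 0.5    0.     0.866]]
-0.05 [0.11 0.55] -0.882
0.01 [0.14 0.5 ] 0.249
0.07 [0.17 0.45] 0.329
0.13 [0.2 0.4] -0.88
0.19 [0.23 0.34] -0.0
0.25 [0.27 0.29] 0.007
0.31 [0.3  0.24] 0.008
0.37 [0.33 0.19] 0.164
0.43 [0.36 0.14] 0.165
0.49 [0.39 0.09] 0.163
0.55 [0.42 0.04] 0.117
0.61 [ 0.45 -0.01] 0.117
0.67 [ 0.48 -0.06] 0.167
0.73 [ 0.52 -0.12] 0.165
0.79 [ 0.55 -0.17] 0.157
0.85 [ 0.58 -0.22] 0.008
scaled shift [-2.203 -2.098  0.109] mm [-550.7 -524.5   27.3] yaw [-1.7994e+02 -2.0000e-02  1.6506e+02] turn/6 17.55978970200553
```

```bash
R1='-.11 -.105 0 0 -.3'; 
python3 -m crank '-.11 -.105 0 0 -.3;-.11 -.105 0 0 -.3;-.11 -.105 0 0 -.3;-.11 -.105 0 0 -.3;-.11 -.105 0 0 -.3'
python3 -m crank '-.11 -.105 0 0 -.3;-.11 -.105 0 0 -.3;-.11 -.105 0 0 -.3;-.11 -.105 0 0 -.3;-.11 -.105 0 0 -.3'
python3 -m crank '-.11 -.105 0 0 -.3;-.11 -.105 0 0 -.3;-.11 -.105 0 0 -.3;-.11 -.105 0 0 -.3;-.11 -.105 0 0 -.3'
python3 -m crank '-.11 -.105 0 0 -.3;-.11 -.105 0 0 -.3;-.11 -.105 0 0 -.3;-.11 -.105 0 0 -.3;-.11 -.105 0 0 -.3'
python3 -m crank '0 0 0 1 -.3;0 0 0 1 -.3;0 0 0 1 -.3;0 0 0 1 -.3;0 0 0 1 -.3'
python3 -m crank '0 0 0 1 -.3;0 0 0 1 -.3;0 0 0 1 -.3;0 0 0 1 -.3;0 0 0 1 -.3'
python3 -m crank '0 0 0 1 -.3;0 0 0 1 -.3;0 0 0 1 -.3;0 0 0 1 -.3;0 0 0 1 -.3'
python3 -m crank '0 0 0 1 -.3;0 0 0 1 -.3;0 0 0 .5 -.3;0 0 0 0 -.3'
python3 -c "
from h import *;go(COL+[0,0,.05],59.7)
from plant import *;print(get_state()['joint_positions'],get_state()['width'])
c=camera('wrist');cv2.imwrite('pics/w1.png',c['image'][:,:,::-1]);np.savez('w1.npz',**c)
print(proj(c,[COL,HUB,COL-.0*ez,COL+.009*ez]))"
```

```text
time_s: 0.6
tool_pos: [0.2347, 0.3436, 0.2385]
tool_rot: [-180.0, -0.0, 165.1]
ft_force: [0.4, 0.4, -0.8]
width: 0.0569
time_s: 1.1
tool_pos: [0.3338, 0.1813, 0.2387]
tool_rot: [-180.0, -0.0, 165.1]
ft_force: [1.1, 1.5, 0.3]
width: 0.0574
time_s: 1.6
tool_pos: [0.4329, 0.0189, 0.2386]
tool_rot: [180.0, -0.0, 165.0]
ft_force: [1.4, 1.4, -0.5]
width: 0.0572
time_s: 2.1
tool_pos: [0.5319, -0.1432, 0.2383]
tool_rot: [180.0, -0.0, 165.0]
ft_force: [-0.3, 0.6, -0.7]
width: 0.0573
time_s: 2.6
tool_pos: [0.5313, -0.1418, 0.2384]
tool_rot: [-180.0, -0.0, 134.8]
ft_force: [-0.4, -0.0, 0.0]
width: 0.0573
time_s: 3.1
tool_pos: [0.5313, -0.1418, 0.2383]
tool_rot: [-180.0, -0.0, 104.8]
ft_force: [-0.4, -0.4, 0.0]
width: 0.0575
time_s: 3.6
tool_pos: [0.5313, -0.1418, 0.2384]
tool_rot: [-180.0, -0.0, 74.8]
ft_force: [-0.3, 0.8, -0.1]
width: 0.0574
time_s: 4.0
tool_pos: [0.5313, -0.1418, 0.2384]
tool_rot: [-180.0, 0.0, 60.0]
ft_force: [0.1, -0.3, -0.2]
width: 0.0571
scaled shift [0.002 0.003 0.268] mm [ 0.4  0.7 67.1] yaw [-179.96    0.     60.03] turn/6 0.05549295291677462
[-2.71509288e+01  2.11133443e+01  8.14398765e+01 -2.53665961e-04
  7.74889644e+01  2.81616935e+00] 0.05714102597375255
[[316.0354347  198.69048606]
 [255.33400911 128.91435052]
 [316.0354347  198.69048606]
 [311.91185298 204.64567593]]
```

View pics/w1.png

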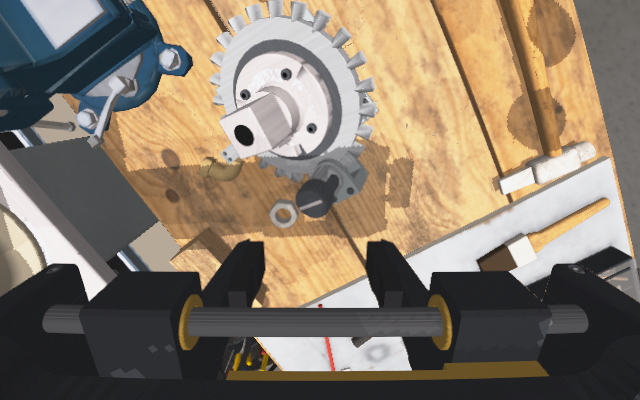

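The wrist view shows the collar top centred near (317,197) and the boss bore near (243,134). I'll compare these with the prediction and with the wrist depth.

Run:
```python
from h import *
c=dict(np.load("w1.npz"))
print(proj(c,[COL+.009*ez,HUB+.014*ez]))
for u,v in((317,197),(243,134)):
    X=P(c,u,v);print(X,(R.T@(X-O))*1000)
X,ok=cloud(c,200,380,80,240);L=(X[ok]-O)@R*1000
k=L[(L[:,1]<-55)&(L[:,2]>50)&(L[:,2]<64)];print(len(k),np.median(k,0),cv2.minEnclosingCircle(k[:,:2].astype(np.float32)))
k=L[(abs(L[:,1])<40)&(L[:,2]>62)&(L[:,2]<75)];print(len(k),np.median(k,0),cv2.minAreaRect(k[:,:2].astype(np.float32)))
```

```text
[[311.91185298 204.64567593]
 [245.53910623 136.04944533]]
[ 0.53606212 -0.13633455  0.15567433] [  8.70633373 -68.95784366  59.8379056 ]
[ 0.51221002 -0.06342439  0.15605771] [-3.11207609  6.49075514 67.10395858]
920 [  1.27571653 -70.29047006  59.21973   ] ((-2.6497983932495117, -71.65287017822266), 15.598616600036621)
1766 [ 0.59226996  5.79384325 66.77164871] ((-2.7704334259033203, 5.306760787963867), (36.091670989990234, 36.764408111572266), 75.21749114990234)
```

```bash
sed -i 's/^COL=.*/COL=O+R@[-.0028,-.0728,.0492]; HUB=O+R@[-.0033,.005,.0522]/' h.py
python3 -m crank '0 0 .12 0 -.3;0 0 .12 0 -.3;0 0 .12 0 -.3;0 0 .05 0 -.3;0 0 0 0 -.3'
python3 -c "from h import *;go(COL+[0,0,.001],59.7)"
```

```text
time_s: 4.55
tool_pos: [0.5309, -0.1416, 0.1351]
tool_rot: [-179.8, 0.0, 60.1]
ft_force: [0.2, -0.0, -0.8]
width: 0.0572
scaled shift [0.005 0.002 0.049] mm [ 1.2  0.6 12.4] yaw [-1.7984e+02  1.0000e-02  6.0110e+01] turn/6 0.06758992402084137
```

```bash
python3 -m crank '.005 .002 .049 0 -.3;0 0 0 0 -.3'
python3 -m crank '0 0 0 0 1;0 0 0 0 1;0 0 0 0 1;0 0 0 0 1;0 0 0 0 1' 35
python3 -m crank '0 0 0 0 1;0 0 0 0 1;0 0 0 0 1'
python3 -c "
from h import *;go(COL+.02*ez)
from plant import *;
c=camera('side');cv2.imwrite('pics/s1.png',cv2.resize(c['image'][150:290,220:380],None,fx=4,fy=4,interpolation=2)[:,:,::-1])"
```

```text
time_s: 4.75
tool_pos: [0.5325, -0.1409, 0.1237]
tool_rot: [-180.0, -0.0, 60.1]
ft_force: [-0.7, 0.7, 0.3]
width: 0.0572
time_s: 5.25
tool_pos: [0.534, -0.142, 0.125]
tool_rot: [179.7, -0.0, 60.0]
ft_force: [6.3, -3.9, -0.8]
width: 0.0347
time_s: 5.55
tool_pos: [0.534, -0.142, 0.125]
tool_rot: [179.7, -0.0, 60.0]
ft_force: [5.7, -3.3, -2.0]
width: 0.0353
scaled shift [-0.024 -0.041 -0.056] mm [ -6.  -10.2 -14.1] yaw [ 1.7968e+02 -1.0000e-02  6.0040e+01] turn/6 None
```

View pics/s1.png

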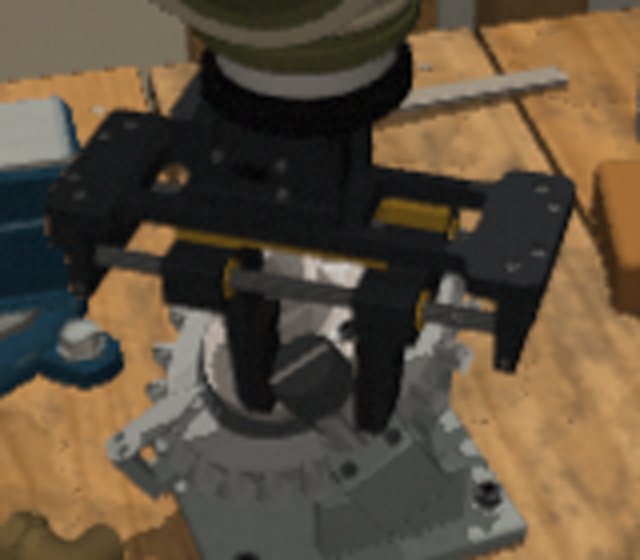

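```bash
python3 -m crank '-.006 -.008 -.017 0 1;-.006 -.008 -.017 0 1;-.006 -.008 -.017 0 1;-.006 -.008 -.018 0 1;0 0 0 0 1' 45
python3 -c "
from h import *
from plant import *
c=camera('side');cv2.imwrite('pics/s2.png',cv2.resize(c['image'][150:290,220:380],None,fx=4,fy=4,interpolation=2)[:,:,::-1])
X,ok=cloud(c,285,330,215,260);L=(X[ok]-O)@R*1000
k=L[(np.hypot(L[:,0]+2.8,L[:,1]+72.8)<12)&(L[:,2]>40)];print(len(k),np.median(k,0),np.histogram(k[:,2],np.arange(40,110,4)))"
```

```text
time_s: 6.1
tool_pos: [0.5232, -0.1434, 0.1412]
tool_rot: [179.8, 0.0, 60.0]
ft_force: [4.8, -5.8, -11.7]
width: 0.0309
122 [ -2.85393318 -75.8080384   76.1741753 ] (array([ 7,  9,  1,  0,  0,  0,  0,  0, 38, 67,  0,  0,  0,  0,  0,  0,  0]), array([ 40,  44,  48,  52,  56,  60,  64,  68,  72,  76,  80,  84,  88,
        92,  96, 100, 104, 108]))
```

View pics/s2.png

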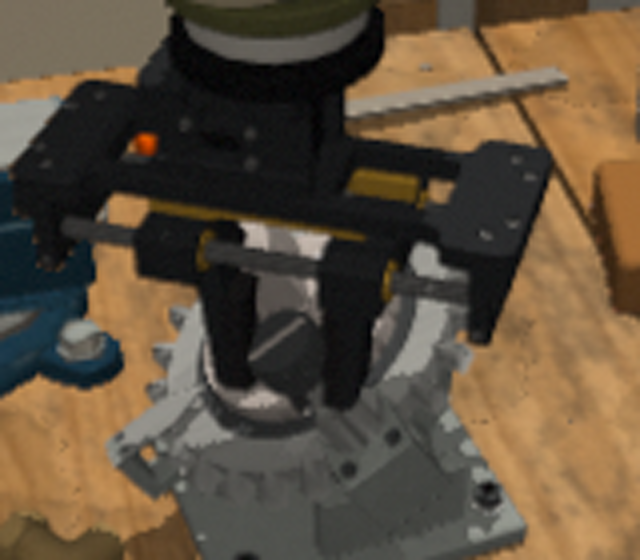

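The collar is out by about 18.5–19 mm with the grip holding. I'll pull slightly further and then turn.

```bash
python3 -m crank '-.002 -.002 -.005 0 1;0 0 0 .5 1;0 0 0 1 1;0 0 0 1 1;0 0 0 1 1'
python3 -m crank '0 0 0 1 1;0 0 0 1 1;0 0 0 1 1;0 0 0 1 1;0 0 0 1 1'
python3 -c "
from h import *
from plant import *
print(get_state()['wrist_torque'])
c=camera('side')
X,ok=cloud(c,285,330,205,260);L=(X[ok]-O)@R*1000
k=L[(np.hypot(L[:,0]+2.8,L[:,1]+72.8)<12)&(L[:,2]>40)];print(len(k),np.median(k,0))
c=camera('side');cv2.imwrite('pics/s3.png',cv2.resize(c['image'][150:290,220:380],None,fx=4,fy=4,interpolation=2)[:,:,::-1])"
```

```text
time_s: 6.65
tool_pos: [0.5216, -0.1422, 0.1413]
tool_rot: [-179.9, 0.0, 38.8]
ft_force: [5.0, -2.0, -12.0]
width: 0.0301
time_s: 7.15
tool_pos: [0.5212, -0.1416, 0.1413]
tool_rot: [-179.9, 0.1, 8.8]
ft_force: [-1.7, 1.5, -4.2]
width: 0.0289
[0.7030449  0.33312747 0.41661014]
5 [-10.0901868  -74.65608552  76.21926518]
```

View pics/s3.png

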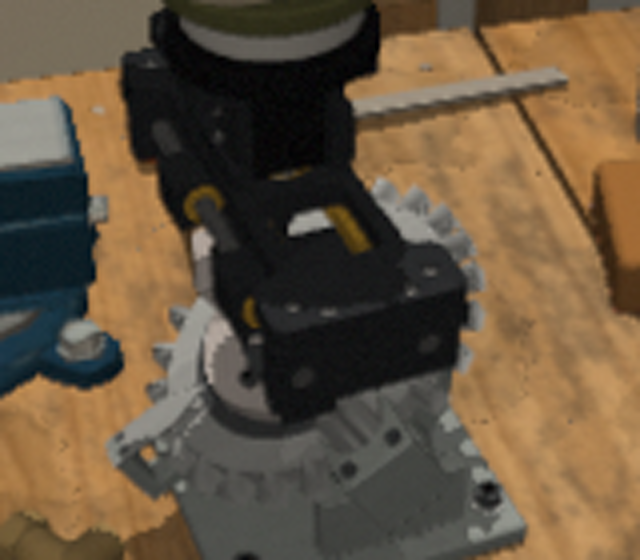

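The gripper hides the collar here. The lower axial force suggests the dogs are passing onto the ear. I'll lift 1.5 mm more and keep turning.

```bash
python3 -m crank '-.003 0 -.005 0 1;0 0 0 1 1;0 0 0 1 1;0 0 0 1 1;0 0 0 1 1'
python3 -m crank '0 0 0 1 1;0 0 0 1 1;0 0 0 1 1;0 0 0 1 1;0 0 0 1 1'
python3 -c "
from plant import *
s=get_state();print(s['wrist_torque'],s['joint_positions'],s['ft_force'])
from h import *
c=camera('side')
X,ok=cloud(c,285,330,205,260);L=(X[ok]-O)@R*1000
k=L[(np.hypot(L[:,0]+2.8,L[:,1]+72.8)<12)&(L[:,2]>40)];print(len(k),np.median(k,0))
o=[c,camera('top')]
a=cv2.resize(o[0]['image'][180:280,240:360],None,fx=3.3,fy=4,interpolation=2)[:400,:396]
b=cv2.resize(o[1]['image'][190:290,310:410],None,fx=4,fy=4,interpolation=2)
cv2.imwrite('pics/s4.png',np.hstack([a,b])[:,:,::-1])
"
```

```text
time_s: 7.75
tool_pos: [0.5201, -0.1402, 0.1433]
tool_rot: [-179.8, 0.3, -15.0]
ft_force: [-4.3, 11.8, -0.2]
width: 0.0297
time_s: 8.25
tool_pos: [0.5207, -0.139, 0.1442]
tool_rot: [-179.8, 0.3, -45.0]
ft_force: [-1.7, 19.2, 0.5]
width: 0.0313
[3.55147109 0.13026099 0.4100888 ] [-27.55462575  24.98860486  90.63228751   0.33691501  64.62150661
 107.28122338] [-1.73758626 19.15725189  0.47673835]
51 [  0.87120895 -76.77232566  74.89713908]
```

View pics/s4.png

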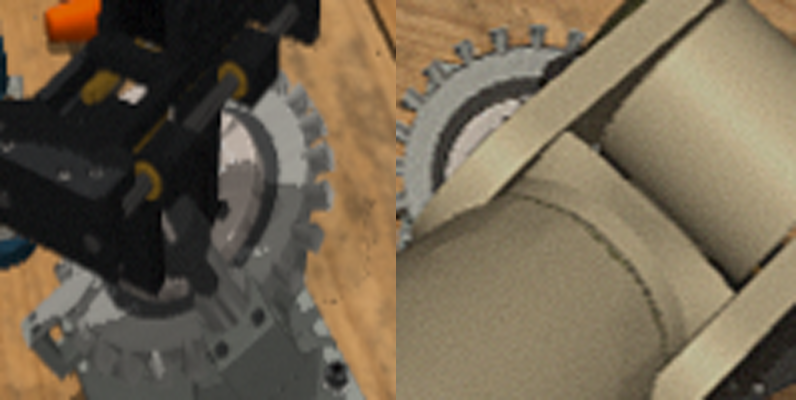

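Top depth shows the collar still about 17 mm out, and the axial load on the tool is now zero, so the ears are carrying it. I'll let go, back off and look.

```bash
python3 -m crank '0 0 0 0 -.3;0 0 0 0 -.3;0 0 0 0 -.3;0 0 0 0 -.3'
python3 -m crank '0 0 -.06 0 -.3;0 0 -.12 0 -.3;0 0 -.12 0 -.3;0 0 0 0 -.3'
python3 -c "
from plant import *
from h import *
c=camera('wrist');np.savez('w2.npz',**c);d=camera('side')
for n,c in(('w',c),('s',d)):
    X,ok=cloud(c,0,640,0,400);L=(X[ok]-O)@R*1000
    k=L[(np.hypot(L[:,0]+2.8,L[:,1]+72.8)<16)&(L[:,2]>40)&(L[:,2]<90)];print(n,len(k),np.median(k,0))
c=np.load('w2.npz');u,v=proj(c,[COL+.025*ez])[0].astype(int);print(u,v)
a=cv2.resize(c['image'][max(v-50,0):v+50,u-50:u+50],(400,400),interpolation=2)
b=cv2.resize(d['image'][185:285,250:350],(400,400),interpolation=2)
cv2.imwrite('pics/s5.png',np.hstack([a,b])[:,:,::-1])
go(HUB+[0,0,.05],7.7-15)
"
```

```text
time_s: 8.75
tool_pos: [0.5213, -0.143, 0.1442]
tool_rot: [-180.0, -0.1, -44.9]
ft_force: [0.2, -0.3, 0.4]
width: 0.057
time_s: 9.15
tool_pos: [0.5225, -0.1434, 0.2227]
tool_rot: [-179.9, -0.4, -44.9]
ft_force: [0.4, 0.5, -0.4]
width: 0.057
w 1577 [  2.98685906 -75.80246733  74.21624672]
s 306 [ -1.45702614 -80.24845918  73.78016161]
316 218
scaled shift [-0.227 -0.219  0.179] mm [-56.8 -54.7  44.8] yaw [-1.7999e+02 -5.0000e-02 -4.4940e+01] turn/6 -6.273353450313067
```

View pics/s5.png

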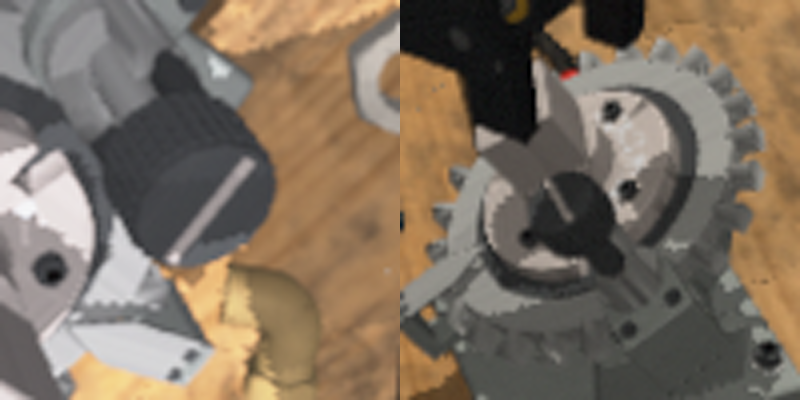

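The collar is locked out: its top is at 74 mm (58 at home) and the bar is turned. Next I'll get the bar angle from the endpoints (310,233) and (328.5,208).

```bash
cat > m.py <<'E'
from h import *
from plant import camera
def onplane(c,u,v,zl):
    o=c["T"][:3,3];r=P(c,u,v,1.)-o;n=ez;t=((O+zl*ez-o)@n)/(r@n);return R.T@(o+t*r-O)
def scan(c,name):
    X,ok=cloud(c,0,640,0,400);L=(X[ok]-O)@R*1000
    k=L[(np.hypot(L[:,0]+2.8,L[:,1]+72.8)<16)&(L[:,2]>40)&(L[:,2]<95)];print(name,"collar n,z",len(k),np.median(k[:,2]) if len(k) else None)
    k=L[(np.hypot(L[:,0]+3,L[:,1]-5)<30)&(abs(L[:,2]-66)<4)];
    if len(k)>50:print("  boss",len(k),cv2.minAreaRect(k[:,:2].astype(np.float32)))
    # bright bar direction on the collar top
def bar(c,zl):
    g=np.arange(-.013,.0131,.0005);x,y=np.meshgrid(g,g);q=np.c_[x.ravel()-.0028,y.ravel()-.0728,np.full(x.size,zl)]
    p=proj(c,O+q@R.T).reshape(*x.shape,2).astype(np.float32);I=cv2.cvtColor(cv2.remap(c["image"],p[...,0],p[...,1],1),cv2.COLOR_RGB2GRAY).astype(float)
    I[np.hypot(x,y)>.013]=0;m=I>np.percentile(I,93);xy=np.c_[x[m],y[m]];xy-=xy.mean(0);d=np.linalg.svd(xy)[2][0]
    s=np.linalg.svd(xy)[1];print("  bar angle mod 180",np.degrees(np.arctan2(d[1],d[0])),"elong",s[0]/s[1])
E
python3 - <<'E'
from m import *
c=dict(np.load("w2.npz"));a=onplane(c,309.75,233,.074);b=onplane(c,328.5,208,.074);d=b-a;print(a,b,np.degrees(np.arctan2(d[1],d[0])));scan(c,"w");bar(c,.074)
E
```

```text
[-0.00690609 -0.05908542  0.07399995] [-0.00522535 -0.08463024  0.07399995] -86.2356099240293
w collar n,z 1577 74.21624671859865
  boss 463 ((-16.00342559814453, 1.7727470397949219), (22.413814544677734, 44.29239273071289), 20.841327667236328)
  bar angle mod 180 91.23015415594783 elong 12.375262289205873
```

Bar angle is about -88°, so the collar is locked out. Now the hub.

```bash
python3 -m crank '-.076 -.073 0 0 -.3;-.076 -.073 0 0 -.3;-.076 -.073 0 0 -.3;0 0 0 -1 -.3;0 0 0 -1 -.3'
python3 -m crank '0 0 0 -1 -.3;0 0 0 -1 -.3;0 0 0 -1 -.3;0 0 0 -.9 -.3;0 0 0 0 -.3'
python3 -c "from h import *;go(HUB,-9.5)"
```

```text
time_s: 9.75
tool_pos: [0.519, -0.0627, 0.2175]
tool_rot: [180.0, 0.1, -32.6]
ft_force: [-0.2, 0.8, 0.4]
width: 0.0573
time_s: 10.25
tool_pos: [0.519, -0.0635, 0.2175]
tool_rot: [-180.0, 0.1, -9.5]
ft_force: [0.6, 0.3, -0.1]
width: 0.0575
scaled shift [0.003 0.002 0.374] mm [ 0.9  0.4 93.5] yaw [-1.7998e+02  1.2000e-01 -9.5000e+00] turn/6 0.00046670822945789797
```

```bash
python3 -m crank '.003 .002 .12 0 -.3;0 0 .12 0 -.3;0 0 .09 0 -.3;0 0 .044 0 -.3;0 0 0 0 -.3'
python3 -m crank '0 0 0 0 1;0 0 0 0 1;0 0 0 0 1;0 0 0 0 1;0 0 0 0 1' 12
python3 -m crank '0 0 0 .5 1;0 0 0 1 1;0 0 0 1 1;0 0 0 1 1;0 0 0 1 1'
python3 -m crank '0 0 0 .6 1;0 0 0 0 1'
python3 -c "from plant import *;print(get_state()['wrist_torque'])
from m import *
scan(camera('side'),'s')"
```

```text
time_s: 10.75
tool_pos: [0.5194, -0.0639, 0.1239]
tool_rot: [-180.0, 0.2, -9.6]
ft_force: [-0.4, 1.0, 0.3]
width: 0.0571
time_s: 11.25
tool_pos: [0.5204, -0.0629, 0.1266]
tool_rot: [-179.9, -0.1, -9.5]
ft_force: [-1.9, 6.8, 4.6]
width: 0.0389
time_s: 11.75
tool_pos: [0.5192, -0.0617, 0.1292]
tool_rot: [-179.9, 0.2, -36.7]
ft_force: [-25.2, 17.3, 42.1]
width: 0.0449
time_s: 11.95
tool_pos: [0.5193, -0.0615, 0.1298]
tool_rot: [-179.8, 0.1, -40.2]
ft_force: [-25.6, 16.2, 40.6]
width: 0.0453
[3.92247438 2.85291279 0.58961485]
s collar n,z 302 73.8847223658232
  boss 96 ((0.9772319793701172, -8.00079345703125), (38.544490814208984, 15.67606258392334), 42.93339538574219)
```

The tips wedged on the neck, giving about 45 N upward. I'll open, lift and check; the next grip will be higher on the boss.

```bash
python3 -m crank '0 0 0 0 -.3;0 0 0 0 -.3;0 0 0 0 -.3'
python3 -m crank '0 0 -.1 0 -.3;0 0 -.12 0 -.3;0 0 -.08 0 -.3;0 0 0 0 -.3'
python3 -c "
from m import *
c=camera('side');scan(c,'s');w=camera('wrist');scan(w,'w');np.savez('w3.npz',**w);go(HUB+.007*ez,7.7+48)"
```

```text
time_s: 12.3
tool_pos: [0.5187, -0.065, 0.1305]
tool_rot: [179.8, -0.0, -40.1]
ft_force: [-32.6, -2.2, 46.0]
width: 0.0534
time_s: 12.7
tool_pos: [0.5214, -0.0646, 0.2038]
tool_rot: [-179.9, -0.4, -40.2]
ft_force: [-0.5, 0.4, -0.0]
width: 0.0573
s collar n,z 303 74.01906360939734
  boss 315 ((-4.043643951416016, 1.945993423461914), (35.67820739746094, 38.52945327758789), 38.797061920166016)
w collar n,z 2327 74.12843092928607
  boss 1809 ((-2.6889424324035645, 5.331462860107422), (36.152496337890625, 36.810516357421875), 38.35308074951172)
scaled shift [-0.012  0.011  0.281] mm [-2.9  2.8 70.2] yaw [-1.7999e+02 -5.0000e-02 -4.0160e+01] turn/6 -15.976002509683747
```

The spindle is at +38.5°. Now I'll regrip at +42° tool yaw relative to the fixture, higher up, and bring it to 0.

```bash
python3 -m crank '0 0 0 -1 -.4;0 0 0 -1 -.4;0 0 0 -1 -.4;0 0 0 -1 -.4;0 0 0 -1 -.4'
python3 -m crank '0 0 0 -1 -.4;0 0 0 -1 -.4;0 0 0 -1 -.4;0 0 0 -1 -.4;0 0 0 -1 -.4'
python3 -m crank '0 0 0 -1 -.4;0 0 0 -1 -.4;0 0 0 -1 -.4;0 0 0 -1 -.4;0 0 0 -1 -.4'
python3 -c "
from m import *
go(HUB+.007*ez,50)"
```

```text
time_s: 13.3
tool_pos: [0.5197, -0.064, 0.1989]
tool_rot: [-180.0, 0.1, -9.9]
ft_force: [-0.3, 0.7, -0.6]
width: 0.0621
time_s: 13.8
tool_pos: [0.5197, -0.064, 0.1989]
tool_rot: [-179.9, 0.1, 20.1]
ft_force: [0.1, 0.3, 0.3]
width: 0.0616
time_s: 14.3
tool_pos: [0.5197, -0.064, 0.1989]
tool_rot: [-179.9, 0.0, 50.1]
ft_force: [0.3, 0.0, -0.2]
width: 0.0617
scaled shift [-0.01  -0.009  0.275] mm [-2.5 -2.3 68.8] yaw [-1.7989e+02  5.0000e-02  5.0090e+01] turn/6 0.015331709203939189
```

```bash
python3 -m crank '-.01 -.009 .1 0 -.4;0 0 .1 0 -.4;0 0 .075 0 -.4;0 0 0 0 -.4'
python3 -m crank '0 0 0 0 1;0 0 0 0 1;0 0 0 0 1;0 0 0 0 1;0 0 0 0 1' 12
python3 -m crank '0 0 0 .5 1;0 0 0 1 1;0 0 0 1 1'
python3 -m crank '0 0 0 1 1;0 0 0 1 1;0 0 0 1 1;0 0 0 1 1;0 0 0 .6 1'
python3 -c "
from m import *
scan(camera('side'),'s')"
```

```text
time_s: 14.7
tool_pos: [0.5159, -0.0647, 0.1287]
tool_rot: [-179.8, 0.1, 49.8]
ft_force: [0.7, -0.6, -0.1]
width: 0.0617
time_s: 15.2
tool_pos: [0.5181, -0.0657, 0.1322]
tool_rot: [179.7, -0.0, 49.8]
ft_force: [6.5, -7.1, -4.8]
width: 0.0433
time_s: 15.5
tool_pos: [0.5174, -0.0651, 0.1322]
tool_rot: [179.9, -0.1, 34.6]
ft_force: [2.2, -3.8, -0.3]
width: 0.0406
time_s: 16.0
tool_pos: [0.5165, -0.0642, 0.1318]
tool_rot: [-180.0, 0.0, 7.1]
ft_force: [-0.2, 1.0, 1.3]
width: 0.0368
s collar n,z 300 73.85082261000937
```

Clean, with low forces. I'll let go, lift and measure the hub.

```bash
python3 -m crank '0 0 0 0 1;0 0 0 0 -.3;0 0 0 0 -.3;0 0 0 0 -.3'
python3 -m crank '0 0 -.12 0 -.3;0 0 -.12 0 -.3;0 0 -.1 0 -.3;0 0 0 0 -.3'
python3 -c "
from m import *
c=camera('side');scan(c,'s');w=camera('wrist');scan(w,'w');bar(w,.074);np.savez('w4.npz',**w);go(COL+.025*ez,7.7-52)
a=c['image'][170:290,230:350];a=cv2.resize(a,(400,400),interpolation=2);u,v=proj(w,[O+.01*ez])[0].astype(int);v=max(v,110);print(u,v)
b=cv2.resize(w['image'][v-110:v+110,max(u-110,0):u+110],(400,400),interpolation=2)
cv2.imwrite('pics/s6.png',np.hstack([a,b])[:,:,::-1])"
```

```text
time_s: 16.45
tool_pos: [0.5168, -0.0646, 0.1315]
tool_rot: [180.0, -0.0, 7.3]
ft_force: [-0.4, 0.8, 0.2]
width: 0.0568
time_s: 16.85
tool_pos: [0.518, -0.065, 0.2195]
tool_rot: [179.8, -0.3, 7.3]
ft_force: [-0.2, 0.2, -1.2]
width: 0.0574
s collar n,z 302 74.05277153621202
  boss 311 ((-3.7238731384277344, 1.8961429595947266), (35.94545364379883, 39.48733901977539), 3.110290765762329)
w collar n,z 1728 71.59558610973454
  boss 1479 ((-2.8824596405029297, 6.12435245513916), (37.097232818603516, 35.55865478515625), 2.668517827987671)
  bar angle mod 180 92.01010656685033 elong 12.707487386925232
scaled shift [-0.028  0.311  0.291] mm [-6.9 77.6 72.6] yaw [1.80e+02 1.00e-02 7.27e+00] turn/6 8.595231192255406
319 166
```

View pics/s6.png

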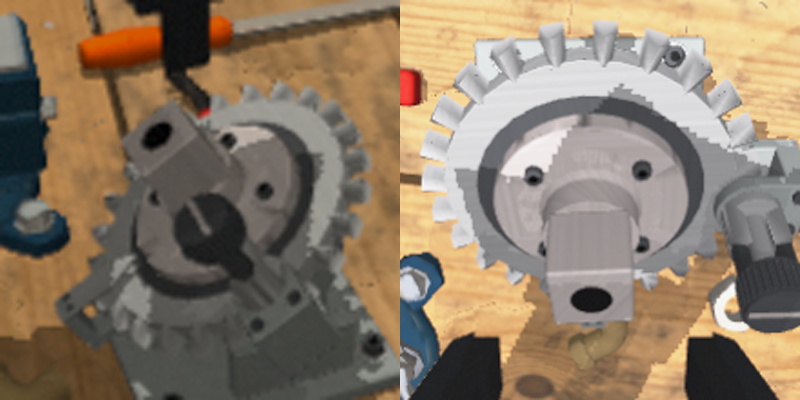

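The hub boss is square with the fixture to within about 3° (the rest of the notch path is consistent: 75° → 38.5° → ~2°), and the collar is still out. Now back to the collar at the -52° side.

```bash
python3 -m crank '-.007 .078 0 0 -.3;-.007 .078 0 0 -.3;-.007 .078 0 0 -.3;-.007 .077 0 0 -.3;0 0 0 1 -.3'
python3 -m crank '0 0 0 1 -.3;0 0 0 1 -.3;0 0 0 1 -.3;0 0 0 1 -.3;0 0 0 1 -.3'
python3 -m crank '0 0 0 1 -.3;0 0 0 1 -.3;0 0 0 .6 -.3;0 0 0 0 -.3'
python3 -c "
from m import *
go(COL+.016*ez+[0,0,.001],-44.3)"
```

```text
time_s: 17.45
tool_pos: [0.5191, -0.1443, 0.2145]
tool_rot: [-179.9, 0.2, 1.1]
ft_force: [0.2, -0.1, -0.1]
width: 0.0567
time_s: 17.95
tool_pos: [0.5191, -0.1423, 0.2147]
tool_rot: [180.0, 0.2, -29.0]
ft_force: [0.5, 0.1, -0.3]
width: 0.0574
time_s: 18.35
tool_pos: [0.5192, -0.1424, 0.2149]
tool_rot: [180.0, 0.2, -44.4]
ft_force: [0.4, 0.6, -0.0]
width: 0.0575
scaled shift [ 0.013 -0.015  0.313] mm [ 3.3 -3.8 78.3] yaw [ 1.7995e+02  1.5000e-01 -4.4370e+01] turn/6 -0.011177909015098445
```

```bash
python3 -m crank '.013 -.015 .1 0 -.3;0 0 .12 0 -.3;0 0 .093 0 -.3;0 0 0 0 -.3'
python3 -m crank '0 0 0 0 1;0 0 0 0 1;0 0 0 0 1;0 0 0 0 1;0 0 0 0 1' 45
python3 -m crank '0 0 0 0 1;-.003 .004 -.008 0 1;-.003 .004 -.008 0 1;0 0 0 0 1'
python3 -c "
from m import *
scan(camera('side'),'s')"
```

```text
time_s: 18.75
tool_pos: [0.5229, -0.1413, 0.1347]
tool_rot: [179.9, 0.4, -44.2]
ft_force: [-0.7, -0.6, 1.5]
width: 0.0574
time_s: 19.25
tool_pos: [0.525, -0.1425, 0.1392]
tool_rot: [-180.0, -0.1, -44.3]
ft_force: [0.7, -0.6, 3.8]
width: 0.0317
time_s: 19.65
tool_pos: [0.5233, -0.1424, 0.1419]
tool_rot: [-179.9, -0.1, -44.4]
ft_force: [11.0, -0.2, -8.2]
width: 0.0313
s collar n,z 154 59.852420795341416
```

```bash
python3 -m crank '-.001 .002 -.005 0 1;0 0 0 -.5 1;0 0 0 -1 1;0 0 0 -1 1;0 0 0 -1 1'
python3 -m crank '0 0 0 -1 1;0 0 0 -1 1;0 0 0 -1 1;0 0 0 -1 1;0 0 0 -1 1'
python3 -m crank '0 0 0 -1 1;0 0 0 -1 1;0 0 0 -1 1;0 0 0 -1 1;0 0 0 -1 1'
python3 -m crank '0 0 0 -1 1;0 0 0 -1 1;0 0 0 -.8 1;0 0 0 0 1'
python3 -c "
from m import *
c=camera('side');bar(c,.078)"
```

```text
time_s: 20.2
tool_pos: [0.5227, -0.1428, 0.1428]
tool_rot: [-179.9, -0.2, -23.1]
ft_force: [10.9, 2.0, -9.3]
width: 0.0302
time_s: 20.7
tool_pos: [0.5224, -0.1425, 0.1426]
tool_rot: [-180.0, -0.1, 6.9]
ft_force: [8.5, -1.7, -10.0]
width: 0.0287
time_s: 21.2
tool_pos: [0.5225, -0.1438, 0.1428]
tool_rot: [179.8, -0.0, 36.8]
ft_force: [6.5, -5.8, -10.8]
width: 0.0303
time_s: 21.6
tool_pos: [0.5227, -0.1444, 0.1431]
tool_rot: [179.7, 0.0, 53.5]
ft_force: [7.6, -7.6, -9.5]
width: 0.0308
  bar angle mod 180 -130.3098702583632 elong 1.6900347264756381
```

```bash
python3 -m crank '0 0 0 0 -.3;0 0 0 0 -.3;0 0 0 0 -.3;0 0 0 0 -.3'
python3 -m crank '0 0 -.08 0 -.3;0 0 -.12 0 -.3;0 0 -.12 0 -.3;0 0 0 0 -.3'
python3 -c "
from m import *
c=camera('side');scan(c,'s');w=camera('wrist');scan(w,'w');[ (bar(x,z)) for x in (c,w) for z in (.058,.074)]"
```

```text
time_s: 22.05
tool_pos: [0.5214, -0.1426, 0.1434]
tool_rot: [-180.0, 0.0, 53.5]
ft_force: [-0.7, -0.4, 0.0]
width: 0.0574
time_s: 22.45
tool_pos: [0.5227, -0.1432, 0.2273]
tool_rot: [179.6, -0.1, 53.5]
ft_force: [0.3, -1.3, -0.1]
width: 0.0573
s collar n,z 246 58.389001067543894
  boss 305 ((-3.5572681427001953, 2.1813488006591797), (35.787471771240234, 36.95805740356445), 0.3457174301147461)
w collar n,z 1226 59.02068754448762
  boss 1975 ((-3.123575210571289, 5.4889984130859375), (36.90042495727539, 36.37431716918945), 0.8071914315223694)
  bar angle mod 180 -3.280610226183554 elong 10.794583917481587
  bar angle mod 180 163.47812933288765 elong 2.3438165598386944
  bar angle mod 180 176.37049861128722 elong 11.020682638146434
  bar angle mod 180 97.77890489430604 elong 2.1416133603834084
```

The pin sprang home, with the collar top at 58.4 and 59.0 mm (57.9 and 59.2 at the start). The bar is at -3.5° and the boss at about 0.5°. I'll back off and take a last look at the notch and the loose parts.

```bash
python3 -m crank '0 .15 -.08 0 -.3;0 .15 -.05 0 -.3;0 .15 0 0 -.3;0 0 0 0 -.3'
python3 -c "
from m import *
from plant import get_state;print(get_state()['tool_pos'])
c=camera('side');t=camera('top');scan(c,'s')
a=cv2.resize(c['image'][170:330,210:370],(400,400),interpolation=2);b=cv2.resize(t['image'][180:300,280:400],(400,400),interpolation=2)
cv2.imwrite('pics/s7.png',np.hstack([a,b])[:,:,::-1])"
```

```text
time_s: 22.95
tool_pos: [0.6134, -0.2117, 0.2523]
tool_rot: [-179.8, 0.0, 53.4]
ft_force: [-0.1, -0.2, -0.7]
width: 0.0572
[ 0.61335431 -0.21174239  0.25231682]
s collar n,z 241 58.234496401744515
  boss 307 ((-3.497295379638672, 1.8700790405273438), (35.9768180847168, 37.7177848815918), 2.23754620552063)
```

View pics/s7.png

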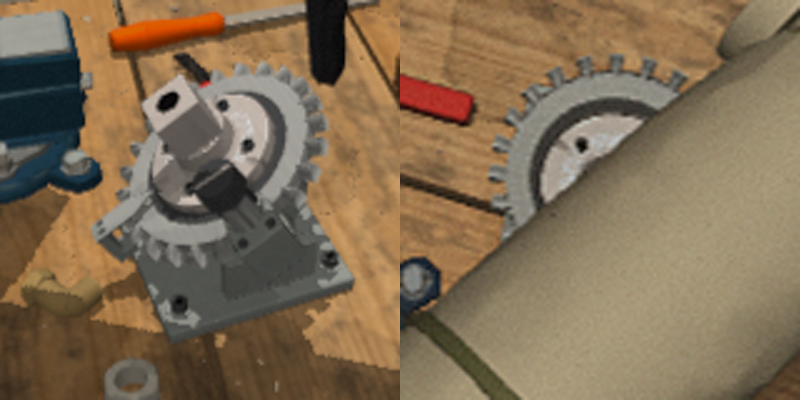

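The hub is square to the fixture, the collar is down, no notch shows on the visible right or rear rim, and the nut and elbow are in place. The arm is clear, so I'll hand in.

```bash
python3 -c "
from plant import robot;robot.job_done()"
```

```text
the job is handed in; nothing more can be done
```

I indexed the hub and handed the job in after about 23 s of robot time. Going by my last checks, the pin is home and the hub is locked with its notch at the pointer. No verdict is reported.

- **Locking out:** I pulled the collar about 19 mm, turned it a quarter clockwise and let go. It stayed out by itself, with its top 16 mm above home and its bar at about -88°.
- **Turning the hub:** The hub went from +75° to 38.5° to about 2–3° in two grips on the boss. In the first grip the fingertips wedged on the round neck and the wrist force reached about 56 N, under the 120 N limit. I gripped higher for the second one and it turned freely.
- **Locking home:** I lifted the collar, turned it back and let go.

| Last check | Result |
|---|---|
| Collar top (depth) | 58.4 / 59.0 mm, against 57.9 / 59.2 mm at the start |
| Collar bar | about -3.5° |
| Boss angle just after locking | 0.3° (side), 0.8° (wrist) |
| Boss angle in the final side reading | 2.2° |

- **Disagreement:** The 2.2° reading doesn't match the earlier two. With the pin home, I took it as measurement noise.
- **Not seen directly:** I never saw the notch beside the pointer, because the boss and the arm hid it. That it faces the pointer is inferred from the boss angle and the turn I tracked.
- **Loose things:** In the last pictures, the parts that could be seen looked undisturbed. I didn't measure them.

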